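# Index a tilting jig and pin its shaft

## Task

Lock the tilting jig: stand the long index pin from the stand nose down in the vertical guide hole on top of the jig, swing the crank gently until the pin drops into the hidden cross-hole of the shaft, and do not force the crank against the pin once it has caught. Then push the pin down steadily until its collar sits flat on the housing, let go, and leave the drift punch, the wrench, the bottle and the small bin where they are.

Things in the scene. Friction and masses are not known exactly. Their poses are not given: they have to be found in the camera images.
- pin_grip (a point): Middle of the loose steel index pin's round grip (16 mm diameter, 50 mm tall), z up along the pin. The pin (200 g) stands nose down in either hole of the stand. Under the grip a collar 26 mm diameter, 5 mm thick, below it the 94 mm shank. This point is 25 mm below the pin's top, 25 mm above the collar's top, 30 mm above the collar's underside, 124 mm above the nose end.
- pin_collar (a point): Centre of the underside of the index pin's collar, 94 mm above the nose end. The upper shank below it is 13 mm in diameter and tapers over 6 mm to the nose.
- pin_nose (a point): Centre of the nose end of the same pin: 11 mm diameter for the lowest 36 mm, 1 mm chamfer.
- guide_mouth (a point): Centre of the mouth of the vertical guide hole (14 mm diameter, 40 mm deep) in the flat top (64 x 50 mm) of the jig's grey housing, 131 mm above the bench. z up; y runs along the horizontal shaft from the crank (-y) to the work cradle (+y). A pin let in here stands on the shaft 41 mm below the mouth, collar 53 mm above the housing, leaning up to a few degrees.
- crank_handle (a point): Middle of the crank's black handle, a freely revolving sleeve 18 mm diameter, 56 mm long, parallel to the shaft. Moves on a circle of 75 mm radius about crank_centre. Starts 0.75 to 0.95 rad from upright towards guide_mouth's -x and is swung up and over towards +x; stops at +-1.05 rad. Turning takes 1.5 N at the handle; it stays where left. Over 10 N there overloads a caught pin.
- crank_centre (a point): Point on the shaft's axis in the plane in which crank_handle moves: 70 mm above the bench, 106 mm from the guide's axis on its -y side. Axes as guide_mouth. When the cross-hole is under the guide the pin falls 10 to 15 mm by its weight; after up to 0.3 rad of play it stops the crank. A spring ball then holds its shank: pushing on takes about 10 N, at times 20 N to centre the shaft.
- jig: Fixed base and housing, screwed down; origin on the bench under the guide hole, axes as guide_mouth. Base 100 x 310 x 12 mm; outer bearing 102 mm high at the +y end, work cradle before it; a small spring-plunger barrel stands out of the housing above the shaft on the +y side.
- crank: Shaft with crank and cradle; origin on the axis under the guide; z is the crank arm, upright at angle 0. Inside the housing the shaft is 40 mm thick, with one hidden straight cross-hole 14 mm wide through its diameter. The crank is clamped at a new unknown angle each time: the hole comes under the guide at a crank angle between -0.4 and +0.5 rad (positive leans to guide_mouth's +x).
- stand: Pin stand, fixed: a plate 50 x 120 mm, top 121 mm above the bench, with two 16 mm holes 30 mm to either side of its centre along its y; origin on the bench below the centre. The index pin hangs by its collar in one hole, the drift punch in the other.
- index_pin: The index pin as a whole (149 mm tall); origin at the end of its nose, z to its top.
- punch: Bystander: dark drift punch in the stand's other hole, head 24 mm diameter and only 34 mm tall above the stand, without a slim grip; leave it there.
- parts_bin: Bystander: open bin 110 x 90 x 50 mm, left.
- oil_bottle: Bystander: white bottle 44 mm diameter, 100 mm tall, left.
- wrench: Bystander: wrench lying to the right.

How it is judged:
By the outcome, as a careful person would: the job done as asked, in the order asked, and still so for the second after the job is handed in, with the robot touching nothing.
It also fails if it takes over 72 s, if anything falls off the work surface, if the arm or the gripper's body presses on something with over 40 N, if the wrist force passes 120 N, or if a joint passes its speed limit or range.

## Robot

A 6-joint arm with a two-finger parallel gripper is mounted at the origin on the work surface. World frame = base frame: x ahead of the robot, y to its left, z up, the work surface at z = 0. Lengths are in m, angles in rad, forces in N, time in s.
With the tool pointing down it reaches from about 0.25 to 0.725 m from the base axis. Payload 4 kg.
Tool frame: the origin (TCP) lies midway between the tips of the shut fingers; the grasp point (between the pads) lies 19 mm behind it; z points along the fingers, y is the direction in which the jaws open and shut (so a half turn about z gives the same grasp; the last joint's range is limited). The gripper opens to 85 mm and grips with 20 to 120 N. Pads are 22 mm wide; open, the fingers measure 114 mm over their backs; the gripper's body (76 mm by 85 mm) begins 54 mm behind the grasp point. The pads swing forward as they close: fully open they stand 13 mm farther back than shut.
Start: joints at [1.295, 0.241, 0.005, 1.335, 0, 1.571], TCP at [0.136, 0.481, 0.231] pointing down, gripper open.
Joint ranges: [-2.72, 2.72], [-1.05, 1.87], [-1.09, 1.28], [-1.99, 2.15], [-1.42, 1.44], [-3.14, 3.14]. Speed limits (rad/s): [2.79, 2.79, 3.14, 3.14, 3.14, 3.14].

## Interface

Orientations are given as a unit quaternion [x, y, z, w].
In Python, from workcell import bot gives the robot as it stands.
- The arm moves only by the shell command python3 -m inch 'ROWS'. ROWS is JSON, a list of rows, each a list of 5 numbers: the shift along the tool's x, y, z scaled (see below), then the turn about the tool's z scaled (see below), then the closure, from 0 (fully open) to 1 (shut). A call has 1 to 10 rows; each row is the pose to reach, as a shift and turn from the pose commanded when the call began, along the tool's axes at that moment; what a row does not reach only later rows make up. The controller multiplies each number of a shift by 100 cm and each number of a turn by 120 degrees. A row lasts 1/8 s, in which the tool goes at most 62.5 mm and 10.7 degrees, less where a joint would pass 70% of its speed; a pose out of reach is approached as far as the arm can. A call with a number of a shift or a turn outside -1 to 1 is refused whole. A call with a gripper value outside its range is refused whole. The fingers move at their own pace and stop on an object; the grip force is fixed at half the most. Time passes only in rows, so rows that repeat a pose let the fingers close. It gives the time, the measured TCP pose, the force and the opening at its end, in the units of the state.
- bot.get_obs(): the state, without advancing time (a new reading comes with each control period).
- bot.camera(name): name is "scene" or "top" or "wrist"; returns the picture (384x512x3 uint8, red, green, blue); there is no depth.
- bot.calibration(name): a dict with "intrinsics" (3x3 intrinsics, pixels), "xyz" and "attitude" of the camera in the world; the wrist camera has in their place "tool_from_camera" (4x4, takes a point from camera to tool coordinates, whose origin is the TCP and whose axes are the flange's). Camera axes: x right, y down, z forward; pixel columns grow to the right and rows downward; lengths in m; the calibration is good to about 2 mm. A picture is of the moment at which its call begins: read the wrist's pose just before it. calibration takes no time and is no camera call.
- bot.job_done(): hands the job in, once; it reports no verdict.
Trained networks look in the newest picture that a camera, given by its name, has taken for a name from the list of things; names that differ only in an ending like _2 or _b are one class to them, and where a whole thing is asked for, a point or a joint stands for the part that bears it (a point fixed in the world has none). Each returns a list of dicts, best first, with "score" (0 to 1); they miss things now and then, are a little off and sometimes report something else, mostly with a low value. They report only what shows in the picture. A call takes as long as a camera call.
- bot.masks_of(camera, target): "pixels" (384x512 bool, what is visible of it) and "extent" ([left, top, width, height] as shares, 0 to 1, of the picture: columns of its width, rows of its height, round what is visible of it).
- bot.spot_point(camera, target): "point" ([column, row] as shares, 0 to 1, of the picture: columns of its width, rows of its height: a listed point, or the origin of a listed thing).
The state is a dict: "clock": time; "joint_pos": joint angles; "joint_vel": joint speeds; "tau": joint torques, N m; "eef_pos": TCP position; "tool_rot": TCP orientation; "ft_force": force on the tool from outside, world axes, zero at the start; "ft_torque": the same for the moment, N m; "grip_width": finger opening in m.
Only numpy, scipy, OpenCV 4.12 (cv2) and the standard library are available. Lean on these libraries where they do the work, as an engineer would, in place of code of your own. Each camera call takes 0.05 s, during which the arm holds its last target.

## Working session

There is one attempt and no reset: what is moved stays moved. The work goes in short steps, Python scripts to look and compute and a shell command to move; the robot and the scene stay as the last step left them, time stands still between calls to the robot, and variables do not carry over. Pictures are saved under pics/ and viewed, and the job is handed in when it is done.

```bash
ls; mkdir -p pics
cat > h.py <<'E'
import numpy as np,cv2
from workcell import bot
from scipy.spatial.transform import Rotation as R
def cam(name):
    c=bot.calibration(name)
    K=np.array(c['intrinsics'])
    if 'tool_from_camera' in c:
        o=bot.get_obs();T=np.eye(4);T[:3,:3]=R.from_quat(o['tool_rot']).as_matrix();T[:3,3]=o['eef_pos']
        T=T@np.array(c['tool_from_camera'])
    else:
        T=np.eye(4);a=np.array(c['attitude']);T[:3,:3]=R.from_quat(a).as_matrix() if a.size==4 else a.reshape(3,3);T[:3,3]=c['xyz']
    return K,T
def shot(name,fn):
    K,T=cam(name);im=bot.camera(name);cv2.imwrite('pics/'+fn,cv2.cvtColor(im,cv2.COLOR_RGB2BGR));return K,T,im
def ray(K,T,uv):
    d=np.linalg.inv(K)@np.array([uv[0],uv[1],1.]);d=T[:3,:3]@d;return T[:3,3],d/np.linalg.norm(d)
def px(p): return np.array([p[0]*512,p[1]*384])
def tri(rays):
    A=np.zeros((3,3));b=np.zeros(3)
    for o,d in rays:
        P=np.eye(3)-np.outer(d,d);A+=P;b+=P@o
    x=np.linalg.solve(A,b);return x,[np.linalg.norm((np.eye(3)-np.outer(d,d))@(x-o)) for o,d in rays]
def onz(r,z): o,d=r;return o+d*(z-o[2])/d[2]
def proj(K,T,p):
    q=np.linalg.inv(T)@np.append(p,1);q=K@q[:3];return q[:2]/q[2]
E
python3 - <<'E'
from h import *
print(bot.get_obs())
for n in ['scene','top','wrist']:
    c=bot.calibration(n);print(c)
    K,T,im=shot(n,n+'0.png')
    for t in ['pin_grip','pin_collar','guide_mouth','crank_handle','crank_centre','jig','stand','punch','crank']:
        r=bot.spot_point(n,t)
        print(n,t,[(np.round(px(x['point']),1).tolist(),round(x['score'],2)) for x in r[:3]])
print(bot.get_obs()['clock'])
E
```

```text
pics
{'clock': 0.0, 'joint_pos': array([ 1.29503057e+00,  2.41403245e-01,  3.71699835e-03,  1.33520167e+00,
       -7.31223847e-06,  1.57080810e+00]), 'joint_vel': array([-9.96306119e-04, -1.56472259e-03,  3.33881170e-04,  2.40326018e-03,
        1.20224876e-03,  2.61267751e-05]), 'tau': array([-5.11098660e-04, -3.72320509e+01,  2.52406257e+01,  1.68481824e-02,
       -4.87214186e-05, -1.13177180e-05]), 'eef_pos': array([0.13597073, 0.48049538, 0.23041506]), 'tool_rot': array([ 1.37452147e-01,  9.90507856e-01, -1.03637110e-03, -1.40112978e-04]), 'ft_force': array([ 0.3605436 , -0.36797569, -0.39288538]), 'ft_torque': array([0.00524314, 0.03517521, 0.01116997]), 'grip_width': 0.08523984520053962}
{'intrinsics': array([[353.14808735,   0.        , 253.94397887],
       [  0.        , 353.14808735, 188.85978134],
       [  0.        ,   0.        ,   1.        ]]), 'xyz': array([ 1.04455506, -0.40635175,  0.7716135 ]), 'attitude': array([ 0.84146763,  0.38207036, -0.15010313, -0.35131683])}
scene pin_grip [([128.3, 229.2], 0.67)]
scene pin_collar [([133.7, 232.4], 0.6)]
scene guide_mout
[... 1108 characters left out ...]
7)]
{'intrinsics': array([[264.3293694 ,   0.        , 254.82546658],
       [  0.        , 264.3293694 , 191.75580011],
       [  0.        ,   0.        ,   1.        ]]), 'tool_from_camera': array([[ 2.52036651e-04, -9.61875895e-01, -2.73486196e-01,
         6.82946713e-02],
       [ 9.99998699e-01, -1.93327991e-04,  1.60152089e-03,
        -8.42191965e-04],
       [-1.59333688e-03, -2.73486244e-01,  9.61874594e-01,
        -1.41281072e-01],
       [ 0.00000000e+00,  0.00000000e+00,  0.00000000e+00,
         1.00000000e+00]])}
wrist pin_grip []
wrist pin_collar []
wrist guide_mouth []
wrist crank_handle []
wrist crank_centre []
wrist jig []
wrist stand []
wrist punch []
wrist crank []
1.5
```

View pics/scene0.png

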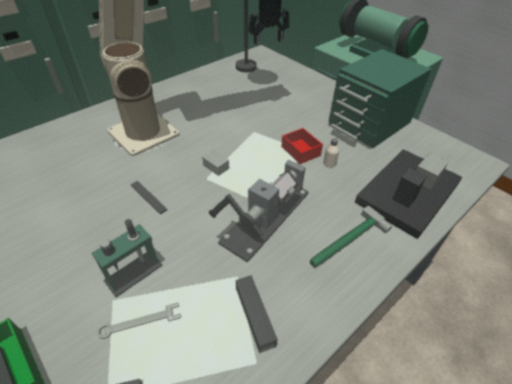

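View pics/top0.png

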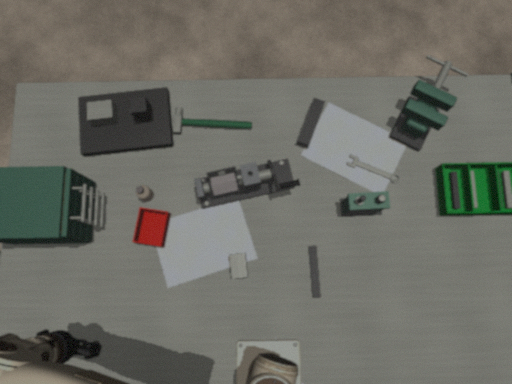

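```bash
python3 - <<'E'
import cv2
a=cv2.imread('pics/scene0.png');t=cv2.imread('pics/top0.png')
A=cv2.resize(a[195:305,80:180],(400,440),interpolation=cv2.INTER_CUBIC)
B=cv2.resize(a[150:260,195:315],(400,367),interpolation=cv2.INTER_CUBIC)
C=cv2.resize(t[180:225,330:400],(400,257),interpolation=cv2.INTER_CUBIC)
D=cv2.resize(t[145:215,185:310],(400,224),interpolation=cv2.INTER_CUBIC)
import numpy as np
P=np.zeros((600,800,3),np.uint8);
P[:330,:300]=cv2.resize(A,(300,330));P[:367,400:]=B;P[340:597,:400]=C;P[370:594,400:]=D
cv2.imwrite('pics/z0.png',P)
E
python3 - <<'E'
from h import *
Ks,Ts=cam('scene');Kt,Tt=cam('top')
for n,a,b in [('guide',(261.1,187.7),(247.1,169.7)),('handle',(220.3,205.5),(283.9,184.3)),('stand',(135,271.8),(358.9,207.1)),('jig',(260.5,222.3),(252.5,181.1)),('centre',(237.9,228),(276.6,171.1))]:
    r=[ray(Ks,Ts,a),ray(Kt,Tt,b)]
    print(n,tri(r),onz(r[0],0.131),onz(r[1],.131),onz(r[0],0),onz(r[1],0))
E
```

```text
guide (array([0.59342019, 0.04337571, 0.14092632]), [np.float64(0.009523452683961754), np.float64(0.00952345268396184)]) [0.58197381 0.04154066 0.131     ] [0.60153309 0.05143015 0.131     ] [ 4.87379882e-01  1.33130838e-01 -1.11022302e-16] [0.63290732 0.05530654 0.        ]
handle (array([ 0.55485259, -0.06323945,  0.1170769 ]), [np.float64(0.0058670864936614655), np.float64(0.00586708649366159)]) [ 0.56258197 -0.07563248  0.131     ] [ 0.55508541 -0.05747352  0.131     ] [ 0.46402258 -0.0080032   0.        ] [ 0.58178    -0.06456929  0.        ]
stand (array([ 0.50240106, -0.30474628,  0.00062869]), [np.float64(0.000260284549971761), np.float64(0.000260284549971802)]) [ 0.59418223 -0.32173415  0.131     ] [ 0.48297195 -0.27601784  0.131     ] [ 5.02084827e-01 -3.04430569e-01  1.11022302e-16] [ 0.50240103 -0.30513219  0.        ]
jig (array([0.59228622, 0.03681263, 0.00531368]), [np.float64(0.0013580720395869293), np.float64(0.001358072039587057)]) [ 0.66591369 -0.0368854   0.131     ] [0.5663893  0.03571986 0.131     ] [0.58848475 0.03866732 0.        ] [0.59422276 0.03801341 0.        ]
centre (array([ 0.60667206, -0.04664571,  0.06400694]), [np.float64(0.00874873930611841), np.float64(0.00874873930611835)]) [ 0.64441092 -0.08775584  0.131     ] [ 0.59572142 -0.03672214  0.131     ] [ 0.56258485 -0.02260569  0.        ] [ 0.62651013 -0.04172719  0.        ]
```

View pics/z0.png

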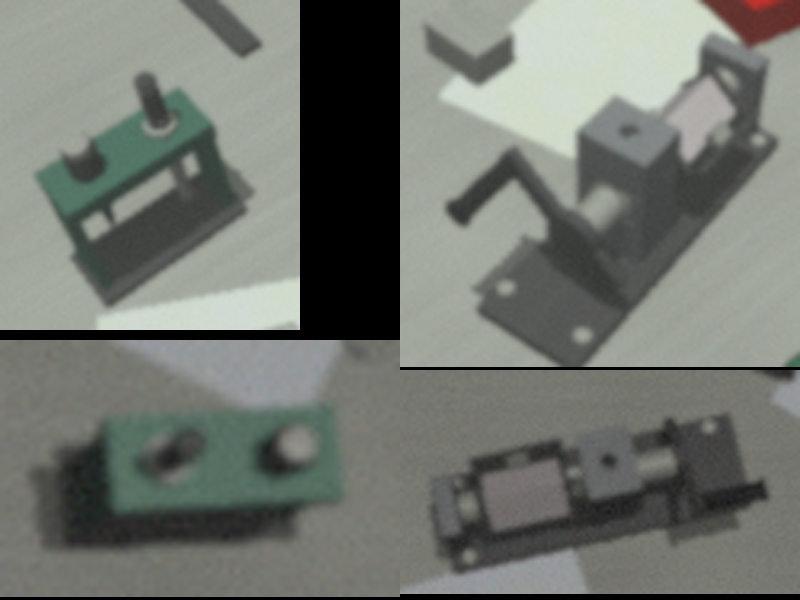

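Run:
```python
from h import *
Ks,Ts=cam('scene');Kt,Tt=cam('top')
for n,a,b in [('guide',(263.7,189),(250.6,173.1)),('collar',(132.5,236),(360,200.5)),('pintop',(128,220),(363.5,197.5))]:
    r=[ray(Ks,Ts,a),ray(Kt,Tt,b)]
    print(n,tri(r),onz(r[0],0.131),onz(r[1],.131))
# stand edges: top view corner
print(Tt[:3,:3]);
o=bot.get_obs();print(R.from_quat(o['tool_rot']).as_matrix())
```

```text
guide (array([0.59085693, 0.04153466, 0.13289248]), [np.float64(0.000614035446062365), np.float64(0.0006140354460621929)]) [0.58980318 0.04342047 0.131     ] [0.59091762 0.04108171 0.131     ]
collar (array([ 0.5034599 , -0.28094146,  0.12658469]), [np.float64(0.00048599509422104093), np.float64(0.00048599509422113596)]) [ 0.5074067  -0.28137297  0.131     ] [ 0.50256367 -0.28040445  0.131     ]
pintop (array([ 0.50327267, -0.27862331,  0.1807067 ]), [np.float64(0.0010488196269338571), np.float64(0.001048819626933789)]) [ 0.45832735 -0.2668777   0.131     ] [ 0.51135809 -0.2912467   0.131     ]
[[-0.01558601 -0.98138673  0.19140836]
 [-0.99985726  0.01654599  0.003418  ]
 [-0.00652142 -0.19132776 -0.98150454]]
[[-9.62201633e-01  2.72338057e-01 -6.37526401e-06]
 [ 2.72338057e-01  9.62201633e-01 -3.44449477e-05]
 [-3.24638067e-06 -3.48792119e-05 -9.99999999e-01]]
```

```bash
python3 -m inch '[[-0.554,-0.363,-0.09,-0.98,0],[-0.554,-0.363,-0.09,-0.98,0],[-0.554,-0.363,-0.09,-0.98,0],[-0.554,-0.363,-0.09,-0.98,0],[-0.554,-0.363,-0.09,-0.98,0],[-0.554,-0.363,-0.09,-0.98,0],[-0.554,-0.363,-0.09,-0.98,0],[-0.554,-0.363,-0.09,-0.98,0],[-0.554,-0.363,-0.09,-0.98,0],[-0.554,-0.363,-0.09,-0.98,0]]'
python3 - <<'E'
from h import *
o=bot.get_obs();print(o['joint_pos'],R.from_quat(o['tool_rot']).as_matrix())
K,T,im=shot('wrist','w1.png')
for t in ['guide_mouth','crank_handle','crank_centre','jig','stand','pin_collar','pin_grip']:
    r=bot.spot_point('wrist',t)
    for x in r[:2]: print(t,np.round(px(x['point']),1),round(x['score'],2))
E
```

```text
clock: 2.75
eef_pos: [0.4888, 0.0781, 0.3045]
tool_rot: [-0.623, 0.782, -0.0, 0.0]
ft_force: [0.6, 1.0, 0.4]
grip_width: 0.0853
[ 1.58290590e-01  2.11381244e-01  1.56105600e-01  1.51477620e+00
  2.87059700e-04 -1.18716694e+00] [[-2.23436316e-01 -9.74718286e-01  6.89930120e-04]
 [-9.74718378e-01  2.23436621e-01  4.00824694e-04]
 [-5.44846813e-04 -5.82928775e-04 -9.99999682e-01]]
guide_mouth [166.6 164.7] 0.98
crank_handle [165.5  60.5] 0.7
crank_centre [142.3  87. ] 0.82
jig [193.7 152. ] 0.81
```

View pics/w1.png

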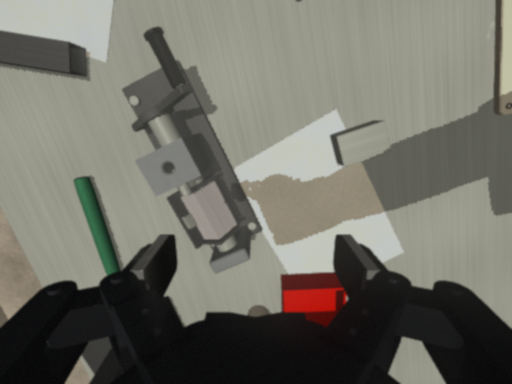

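Run:
```python
import cv2
a=cv2.imread('pics/w1.png')
A=cv2.resize(a[20:280,110:280],(0,0),fx=3.5,fy=3.5,interpolation=cv2.INTER_CUBIC)[:910]
A=cv2.resize(a[20:200,110:280],(0,0),fx=3.3,fy=3.3,interpolation=cv2.INTER_CUBIC)
cv2.imwrite('pics/z1.png',A)
```

```text
(no output)
```

View pics/z1.png

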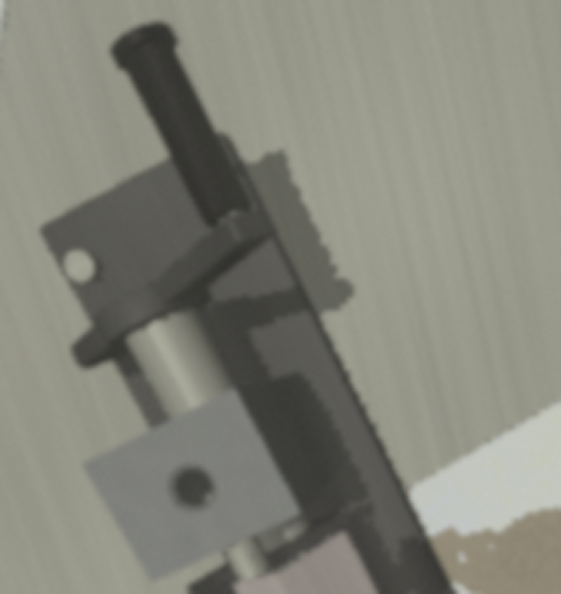

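Run:
```python
from h import *
K,T=cam('wrist')
f=lambda c:np.array([110+c[0]/3.3,20+c[1]/3.3])
P=[onz(ray(K,T,f(c)),.131)[:2] for c in [(85,465),(237,388),(300,515),(152,580),(192,487)]]
print(np.round(P,4))
c=np.array(P[:4]);print('centre',c.mean(0))
# edges: c0->c1 is jig x edge (far->near robot), c1->c2 is along +y
y=(c[2]-c[1])+(c[3]-c[0]);x=(c[0]-c[1])+(c[3]-c[2])
print('lens',np.linalg.norm(c[2]-c[1]),np.linalg.norm(c[1]-c[0]))
py=np.arctan2(-y[0],y[1]);pxx=np.arctan2(x[1],x[0]);print('yaw',py,pxx)
from scipy.optimize import minimize_scalar
psi=(py+pxx)/2
g=c.mean(0)*.5+P[4]*.5
ex=np.array([np.cos(psi),np.sin(psi)]);ey=np.array([-np.sin(psi),np.cos(psi)])
for th in np.arange(-1,-.5,.05):
    for yy in(-78,-134):
        p=np.append(g+ey*yy/1000+ex*.075*np.sin(th),.07+.075*np.cos(th));q=proj(K,T,p)
        print(round(th,2),yy,np.round((q-[110,20])*3.3,0),end=' ')
    p=np.append(g+ey*-.106+ex*.075*np.sin(th),.07+.075*np.cos(th))
    print(np.round(p,3))
print(f((192,487)))
# handle refine in scene
Ks,Ts=cam('scene')
for th in (-.95,-.85,-.75):
  print(th,[np.round((proj(Ks,Ts,np.append(g+ey*yy/1000+ex*.075*np.sin(th),.07+.075*np.cos(th)))-[195,150])*3.333+[400,0]) for yy in(-78,-134)])
```

```text
[[0.6224 0.0297]
 [0.5605 0.016 ]
 [0.5517 0.0652]
 [0.613  0.0766]
 [0.5872 0.0462]]
centre [0.58690743 0.04687699]
lens 0.05002566484585681 0.06343778296169218
yaw 0.18667239438128083 0.2008427209385621
-1.0 -78 [258. 209.] -1.0 -134 [180.  48.] [ 0.546 -0.07   0.111]
-0.95 -78 [250. 211.] -0.95 -134 [171.  49.] [ 0.548 -0.069  0.114]
-0.9 -78 [243. 213.] -0.9 -134 [163.  49.] [ 0.55  -0.069  0.117]
-0.85 -78 [234. 215.] -0.85 -134 [153.  50.] [ 0.552 -0.068  0.119]
-0.8 -78 [226. 217.] -0.8 -134 [144.  51.] [ 0.555 -0.068  0.122]
-0.75 -78 [217. 220.] -0.75 -134 [133.  52.] [ 0.557 -0.067  0.125]
-0.7 -78 [207. 222.] -0.7 -134 [123.  54.] [ 0.56  -0.067  0.127]
-0.65 -78 [198. 225.] -0.65 -134 [112.  56.] [ 0.563 -0.066  0.13 ]
-0.6 -78 [188. 229.] -0.6 -134 [101.  59.] [ 0.566 -0.066  0.132]
-0.55 -78 [178. 232.] -0.55 -134 [90. 61.] [ 0.569 -0.065  0.134]
[168.18181818 167.57575758]
-0.95 [array([504., 164.]), array([455., 207.])]
-0.85 [array([509., 161.]), array([459., 205.])]
-0.75 [array([514., 160.]), array([464., 203.])]
```

```bash
python3 -m inch '[[0.287,-0.081,0,-0.2,0],[0.287,-0.081,0,-0.2,0],[0.287,-0.081,0,-0.2,0],[0.287,-0.081,0,-0.2,0],[0.287,-0.081,0,-0.2,0],[0.287,-0.081,0,-0.2,0],[0.287,-0.081,0,-0.2,0]]'
python3 - <<'E'
from h import *
K,T,im=shot('wrist','w2a.png')
o=bot.get_obs();print(o['eef_pos'],o['joint_vel'].round(3),o['clock'],T[:3,3])
K,T,im=shot('wrist','w2.png')
print(bot.get_obs()['eef_pos'],R.from_quat(bot.get_obs()['tool_rot']).as_matrix().round(4).tolist())
for t in ['stand','pin_collar','pin_grip','punch','crank_handle','guide_mouth']:
    r=bot.spot_point('wrist',t)
    for x in r[:2]: print(t,np.round(px(x['point']),1),round(x['score'],2))
A=cv2.resize(cv2.imread('pics/w2.png'),(800,600),interpolation=cv2.INTER_CUBIC);cv2.imwrite('pics/w2z.png',A)
E
```

```text
clock: 4.03
eef_pos: [0.5008, -0.2174, 0.3039]
tool_rot: [0.77, -0.637, -0.0, -0.0]
ft_force: [-0.1, 0.0, -0.0]
grip_width: 0.0852
[ 0.50095968 -0.21678594  0.30410957] [ 0.017 -0.009 -0.003 -0.003 -0.002 -0.004] 4.075 [ 0.51451386 -0.28652557  0.44517139]
[ 0.50106689 -0.2165107   0.30427861] [[0.1892, -0.9819, 0.0001], [-0.9819, -0.1892, 0.0003], [-0.0003, -0.0001, -1.0]]
pin_collar [260.1 124.2] 0.69
pin_grip [260.4 123.7] 0.71
punch [264.8  79.8] 0.91
crank_handle [193.5 266.4] 0.78
guide_mouth [265.2 104.4] 0.57
```

View pics/w2z.png

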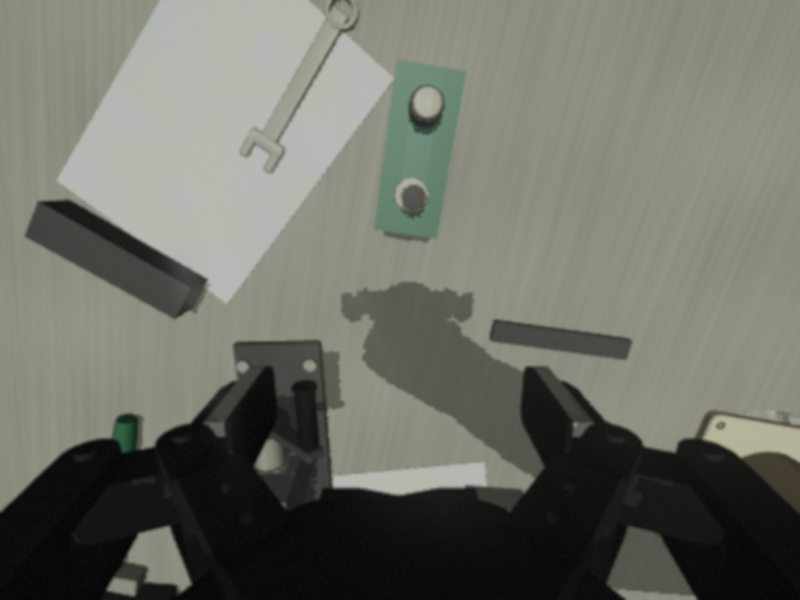

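Run:
```python
from h import *
K,T=cam('wrist');Ks,Ts=cam('scene');Kt,Tt=cam('top')
s=1.5625
A=ray(K,T,(413/s,196/s));C=ray(K,T,(410.5/s,193.5/s))
print(onz(A,.176),onz(C,.126))
print('tri collar',tri([C,ray(Ks,Ts,(132.5,236)),ray(Kt,Tt,(360,200.5))]))
print('tri top',tri([A,ray(Ks,Ts,(128,220)),ray(Kt,Tt,(363.5,197.5))]))
```

```text
[ 0.50433356 -0.27978704  0.176     ] [ 0.50459679 -0.27997346  0.126     ]
tri collar (array([ 0.5039449 , -0.28062681,  0.1269501 ]), [np.float64(0.0009312382236359341), np.float64(7.093137549205388e-05), np.float64(0.000997189719061375)])
tri top (array([ 0.50381147, -0.27908318,  0.18085837]), [np.float64(0.0010873461926108102), np.float64(0.0013524360560762244), np.float64(0.0010602442894212672)])
```

```bash
python3 -m inch '[[0.063,0.009,0.05,0,0],[0.063,0.009,0.09,0,0],[0.063,0.009,0.13,0,0],[0.063,0.009,0.172,0,0],[0.063,0.009,0.172,0,0],[0.063,0.009,0.172,0,0]]'
python3 - <<'E'
from h import *
print(bot.get_obs()['eef_pos'],bot.get_obs()['ft_force'])
shot('wrist','w3.png');shot('scene','s3.png')
a=cv2.imread('pics/w3.png');b=cv2.imread('pics/s3.png')[150:310,60:220]
cv2.imwrite('pics/c3.png',np.hstack([a[:, :],cv2.resize(b,(384,384))])[:, :800])
E
```

```text
clock: 5.18
eef_pos: [0.5049, -0.2823, 0.1337]
tool_rot: [0.77, -0.638, 0.001, -0.0]
ft_force: [0.1, 1.1, 1.6]
grip_width: 0.0854
[ 0.50485609 -0.28226689  0.13370529] [0.09947057 1.05206987 1.62650051]
```

View pics/c3.png

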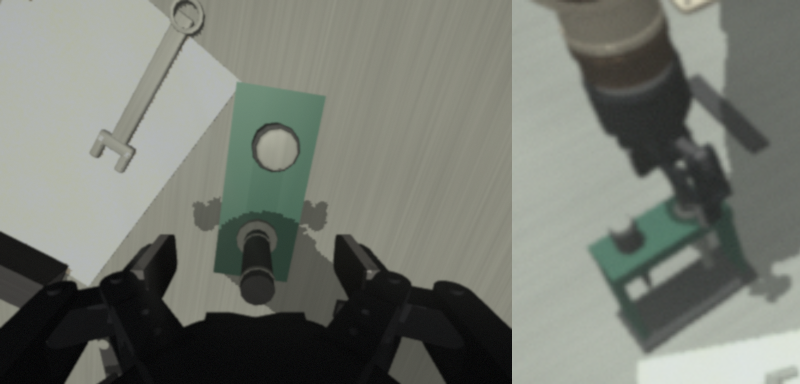

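```bash
python3 -m inch '[[-0.002,0,0.001,0,0.5],[-0.002,0,0.001,0,1],[-0.002,0,0.001,0,1],[-0.002,0,0.001,0,1],[-0.002,0,0.001,0,1],[-0.002,0,0.001,0,1],[-0.002,0,0.001,0,1]]'
```

```text
clock: 6.15
eef_pos: [0.5035, -0.2801, 0.1313]
tool_rot: [0.77, -0.638, 0.0, 0.0]
ft_force: [-1.1, 0.0, 3.7]
grip_width: 0.0147
```

```bash
python3 -m inch '[[0,0,-0.03,0,1],[0,0,-0.07,0,1],[0,0,-0.12,0,1],[0,0,-0.155,0,1],[0,0,-0.155,0,1],[0,0,-0.155,0,1]]'
python3 - <<'E'
from h import *
shot('wrist','w4.png');shot('scene','s4.png')
a=cv2.imread('pics/w4.png');b=cv2.imread('pics/s4.png')[100:310,60:270]
cv2.imwrite('pics/c4.png',np.hstack([a[:, :],cv2.resize(b,(384,384))])[:, :800])
E
```

```text
clock: 6.9
eef_pos: [0.5029, -0.2796, 0.2841]
tool_rot: [0.77, -0.638, -0.001, 0.0]
ft_force: [-0.2, -0.3, -3.3]
grip_width: 0.0145
```

View pics/c4.png

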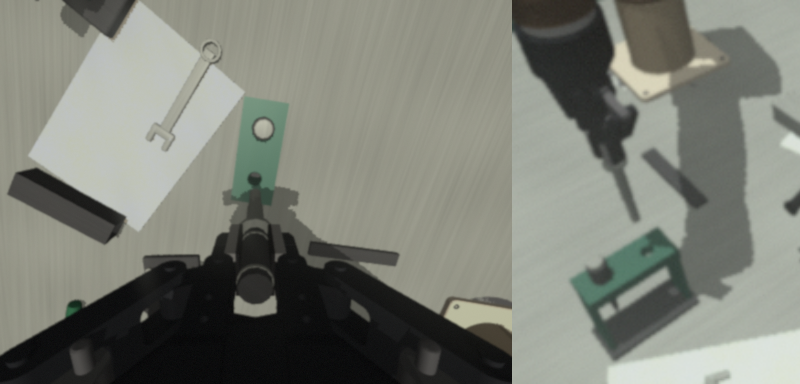

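```bash
python3 -m inch '[[-0.337,-0.145,0,0,1],[-0.337,-0.145,0,0,1],[-0.337,-0.145,0,0,1],[-0.337,-0.145,0,0,1],[-0.337,-0.145,0,0,1],[-0.337,-0.145,0,0,1],[-0.337,-0.145,0,0,1],[-0.337,-0.145,0,0,1]]'
python3 - <<'E'
from h import *
K,T,im=shot('wrist','w5.png');shot('scene','s5.png')
o=bot.get_obs();print(o['eef_pos'],R.from_quat(o['tool_rot']).as_matrix().round(4).tolist(),o['ft_force'])
for t in ['guide_mouth','crank_handle','pin_nose']:
    r=bot.spot_point('wrist',t)
    for x in r[:2]: print(t,np.round(px(x['point']),1),round(x['score'],2))
a=cv2.imread('pics/w5.png')
cv2.imwrite('pics/c5.png',cv2.resize(a[40:240,150:370],(660,600),interpolation=cv2.INTER_CUBIC))
b=cv2.imread('pics/s5.png')[80:280,150:350]
cv2.imwrite('pics/d5.png',cv2.resize(b,(500,500),interpolation=cv2.INTER_CUBIC))
E
```

```text
clock: 8.0
eef_pos: [0.5823, 0.0781, 0.2844]
tool_rot: [0.771, -0.637, -0.001, 0.001]
ft_force: [-0.1, -0.2, -1.6]
grip_width: 0.0141
[0.58257873 0.07693485 0.28523837] [[0.1852, -0.9827, -0.0017], [-0.9827, -0.1852, -0.0006], [0.0002, 0.0018, -1.0]] [-0.16921014 -0.48424996 -1.58950285]
guide_mouth [252.8 148.1] 0.82
guide_mouth [303.8  40.8] 0.31
crank_handle [304.6  41.2] 0.89
pin_nose [259.  191.8] 0.94
pin_nose [251.7 236.7] 0.31
```

View pics/c5.png

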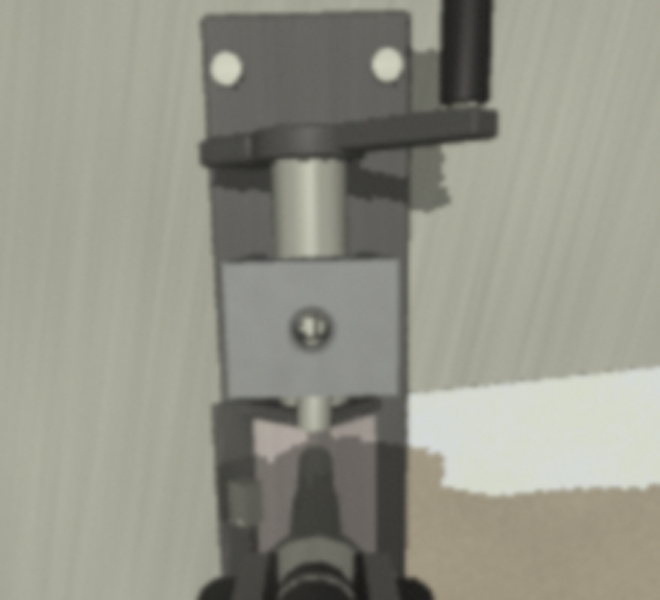

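View pics/d5.png

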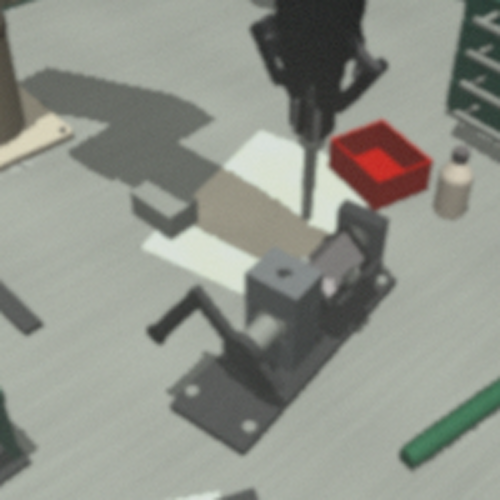

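Run:
```python
from h import *
K,T=cam('wrist');o=bot.get_obs();p=o['eef_pos'];Rt=R.from_quat(o['tool_rot']).as_matrix()
h=onz(ray(K,T,(253.7,149.3)),.131);print('hole',h,'tool',Rt.T@(h-p))
for v in (446,450,455):
  n=onz(ray(K,T,(150+315/3,40+v/3)),p[2]-.104);print('nose edge tool',Rt.T@(n-p))
Ks,Ts=cam('scene')
# scene nose, hole predicted
f=lambda c:(150+c[0]/2.5,80+c[1]/2.5)
hs=ray(Ks,Ts,f((286,271)));print('scene hole',onz(hs,.131))
ns=ray(Ks,Ts,f((308,216)));print('scene nose',onz(ns,p[2]-.104),'expected',p+Rt@[0,0,.104])
Kt,Tt=cam('top')
print(tri([ray(K,T,(253.7,149.3)),hs,ray(Kt,Tt,(250.6,173.1))]))
```

```text
hole [0.59137658 0.04260118 0.131     ] tool [ 0.03510696 -0.00203863  0.15507249]
nose edge tool [ 0.00354187 -0.00054878  0.10400028]
nose edge tool [ 0.00221106 -0.0005482   0.10400015]
nose edge tool [ 0.00054218 -0.00054748  0.10399999]
scene hole [0.58937456 0.04625895 0.131     ]
scene nose [0.5824961  0.08025741 0.18206933] expected [0.5828973  0.07673444 0.18206934]
(array([0.59123593, 0.04224167, 0.13457123]), [np.float64(0.00020948034436882833), np.float64(0.0015888413218094531), np.float64(0.0016612790649399853)])
```

```bash
python3 -m inch '[[0.036,-0.001,0,0,1],[0.036,-0.001,0.02,0,1],[0.036,-0.001,0.04,0,1],[0.036,-0.001,0.04,0,1],[0.036,-0.001,0.04,0,1],[0.036,-0.001,0.04,0,1]]'
python3 - <<'E'
from h import *
K,T,im=shot('wrist','w6.png');shot('scene','s6.png')
o=bot.get_obs();print(o['eef_pos'],R.from_quat(o['tool_rot']).as_matrix().round(4).tolist(),o['ft_force'])
a=cv2.imread('pics/w6.png')[100:260,180:330];b=cv2.imread('pics/s6.png')[120:230,210:310]
cv2.imwrite('pics/c6.png',np.hstack([cv2.resize(a,(400,427),interpolation=cv2.INTER_CUBIC),cv2.resize(b,(388,427),interpolation=cv2.INTER_CUBIC)]))
E
```

```text
clock: 9.0
eef_pos: [0.5914, 0.0429, 0.2473]
tool_rot: [0.77, -0.638, 0.001, -0.001]
ft_force: [-0.4, -0.6, -1.5]
grip_width: 0.0148
[0.59119045 0.04305339 0.24702665] [[0.1868, -0.9824, 0.0018], [-0.9824, -0.1868, 0.0001], [0.0002, -0.0018, -1.0]] [-0.03042558 -0.7428172  -2.13457833]
```

View pics/c6.png

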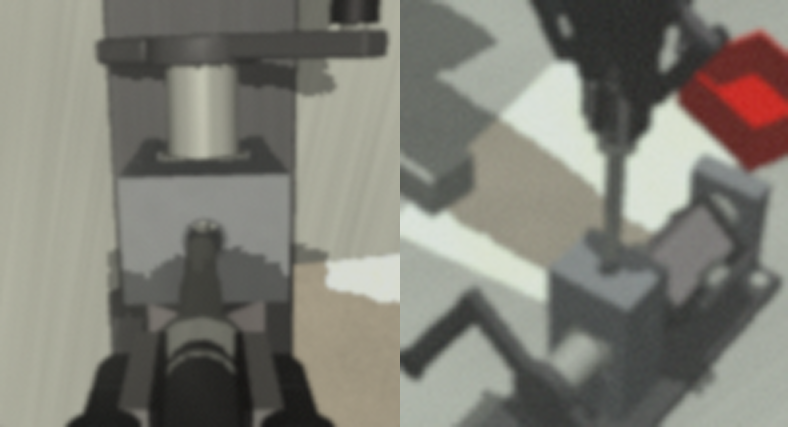

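```bash
python3 -m inch '[[0,0,0.005,0,1],[0,0,0.01,0,1],[0,0,0.014,0,1],[0,0,0.017,0,1],[0,0,0.02,0,1],[0,0,0.02,0,1]]'
python3 - <<'E'
from h import *
K,T,im=shot('wrist','w7.png');shot('scene','s7.png')
o=bot.get_obs();print(o['eef_pos'],R.from_quat(o['tool_rot']).as_matrix().round(4).tolist(),o['ft_force'])
a=cv2.imread('pics/w7.png')[100:260,180:330];b=cv2.imread('pics/s7.png')[120:230,210:310]
cv2.imwrite('pics/c7.png',np.hstack([cv2.resize(a,(400,427),interpolation=cv2.INTER_CUBIC),cv2.resize(b,(388,427),interpolation=cv2.INTER_CUBIC)]))
E
```

```text
clock: 9.85
eef_pos: [0.5906, 0.0429, 0.2257]
tool_rot: [0.77, -0.638, -0.0, 0.0]
ft_force: [0.9, -0.1, -1.6]
grip_width: 0.0147
[0.59077892 0.04298982 0.2261149 ] [[0.1867, -0.9824, 0.0001], [-0.9824, -0.1867, 0.0], [0.0, -0.0001, -1.0]] [ 0.76945338  0.03440417 -2.02371689]
```

View pics/c7.png

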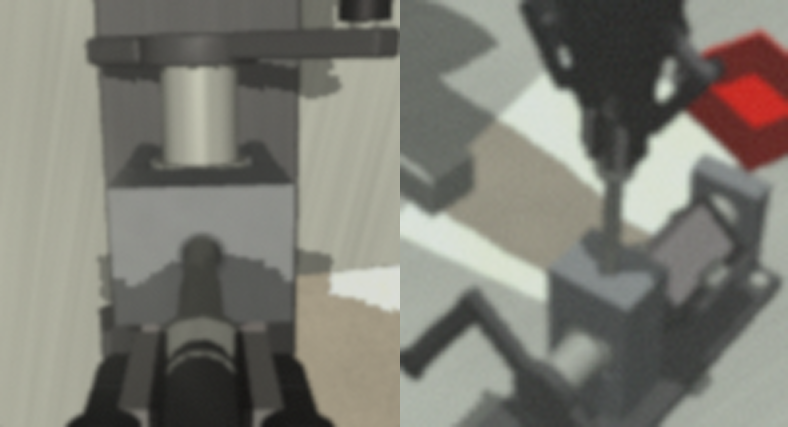

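```bash
python3 -m inch '[[0,0,0.006,0,1],[0,0,0.012,0,1],[0,0,0.018,0,1],[0,0,0.022,0,1],[0,0,0.026,0,1],[0,0,0.028,0,1],[0,0,0.028,0,1]]'
python3 - <<'E'
from h import *
K,T,im=shot('wrist','w8.png')
o=bot.get_obs();print(o['eef_pos'],o['ft_force'])
E
```

```text
clock: 10.82
eef_pos: [0.5907, 0.0428, 0.1977]
tool_rot: [0.77, -0.638, 0.0, 0.0]
ft_force: [1.2, -1.5, -4.1]
grip_width: 0.0147
[0.5907238  0.04283893 0.19769366] [ 1.29353841 -1.71878023 -2.96422582]
```

```bash
python3 -m inch '[[0,0,0.002,0,1],[0,0,0.003,0,1],[0,0,0.003,0,1],[0,0,0.003,0,0.7],[0,0,0.003,0,0.4],[0,0,0.003,0,0],[0,0,0.003,0,0],[0,0,0.003,0,0]]'
python3 - <<'E'
from h import *
K,T,im=shot('wrist','w9.png');shot('scene','s9.png')
o=bot.get_obs();print(o['eef_pos'],o['ft_force'])
a=cv2.imread('pics/w9.png')[100:300,150:360];b=cv2.imread('pics/s9.png')[120:230,210:310]
cv2.imwrite('pics/c9.png',np.hstack([cv2.resize(a,(448,427),interpolation=cv2.INTER_CUBIC),cv2.resize(b,(352,427),interpolation=cv2.INTER_CUBIC)]))
E
```

```text
clock: 11.88
eef_pos: [0.5907, 0.0431, 0.1951]
tool_rot: [0.77, -0.638, -0.0, -0.0]
ft_force: [0.4, -0.1, -0.2]
grip_width: 0.0854
[0.59072421 0.04299515 0.19502162] [-0.3058222   0.27765277 -0.29189061]
```

View pics/c9.png

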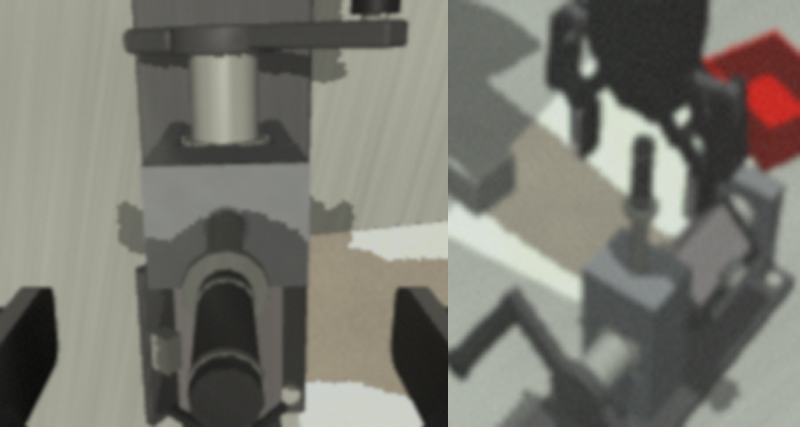

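```bash
python3 -m inch '[[0,0,-0.06,0,0],[0,0,-0.105,0,0],[0.02,0.01,-0.105,0,0],[0.07,0.035,-0.105,0,0.6],[0.112,0.054,-0.105,0,0.6],[0.112,0.054,-0.06,0,0.6],[0.112,0.054,-0.01,0,0.6],[0.112,0.054,-0.01,0,0.6],[0.112,0.054,-0.01,0,0.6]]'
python3 - <<'E'
from h import *
K,T,im=shot('wrist','w10.png');shot('scene','s10.png')
o=bot.get_obs();print(o['eef_pos'],o['ft_force'],o['grip_width'])
a=cv2.imread('pics/w10.png');b=cv2.imread('pics/s10.png')[120:240,190:310]
cv2.imwrite('pics/c10.png',np.hstack([a,cv2.resize(b,(384,384),interpolation=cv2.INTER_CUBIC)])[:,:896][:, 96:])
E
```

```text
clock: 13.1
eef_pos: [0.5593, -0.0774, 0.2064]
tool_rot: [0.77, -0.638, 0.001, -0.0]
ft_force: [0.8, -0.4, 0.9]
grip_width: 0.0346
[ 0.56038739 -0.0773029   0.2077347 ] [ 0.70485808 -0.64648665  1.02145107] 0.03424532616243893
```

View pics/c10.png

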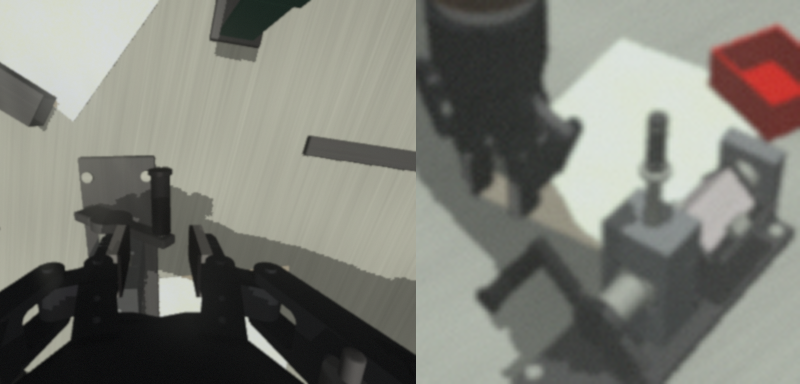

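```bash
python3 -m inch '[[0,0,0.04,0,0.6],[0,0,0.075,0,0.6],[0,0,0.098,0,0.6],[0,0,0.098,0,0.6],[0,0,0.098,0,0.6]]'
python3 - <<'E'
from h import *
K,T,im=shot('wrist','w11.png');shot('scene','s11.png')
o=bot.get_obs();print(o['eef_pos'],o['ft_force'],o['grip_width'])
a=cv2.imread('pics/w11.png');b=cv2.imread('pics/s11.png')[120:240,190:310]
cv2.imwrite('pics/c11.png',np.hstack([a,cv2.resize(b,(384,384),interpolation=cv2.INTER_CUBIC)])[:,:896][:, 96:])
E
```

```text
clock: 13.82
eef_pos: [0.5604, -0.0773, 0.1093]
tool_rot: [0.77, -0.638, 0.002, -0.001]
ft_force: [-0.1, 0.6, -0.6]
grip_width: 0.0342
[ 0.56025958 -0.07729894  0.10921474] [ 0.42970093  0.48292078 -0.15954433] 0.03409667567518615
```

View pics/c11.png

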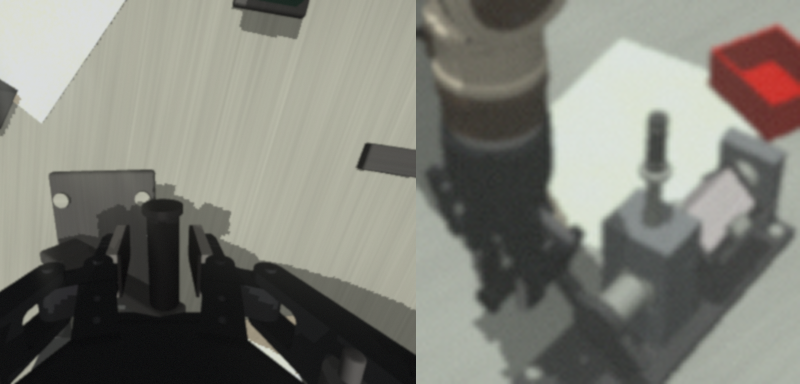

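```bash
python3 -m inch '[[0,-0.004,-0.003,0,0.7],[0,-0.008,-0.005,0,0.7],[0,-0.012,-0.008,0,0.7],[0,-0.016,-0.01,0,0.7],[0,-0.019,-0.012,0,0.7],[0,-0.022,-0.014,0,0.7],[0,-0.022,-0.014,0,0.7]]'
cat > look.py <<'E'
import sys
from h import *
n=sys.argv[1]
K,T,im=shot('wrist','w%s.png'%n);Ks,Ts,ims=shot('scene','s%s.png'%n)
o=bot.get_obs();p=o['eef_pos']
Rt=R.from_quat(o['tool_rot']).as_matrix()
print(p.round(4),'F tool',(Rt.T@o['ft_force']).round(2),'w',round(o['grip_width'],4),o['clock'])
g=np.array([.591,.0425,.07]);d=Rt.T@(p-g);print('rel guide tool xyz',d.round(4))
a=cv2.imread('pics/w%s.png'%n);b=cv2.imread('pics/s%s.png'%n)[120:240,190:310]
b=cv2.resize(b,(384,384),interpolation=cv2.INTER_CUBIC)
cv2.imwrite('pics/c%s.png'%n,np.hstack([a,b])[:,96:])
# pin vertical row profile: diff with s11
ref=cv2.imread('pics/s11.png');cur=cv2.imread('pics/s%s.png'%n)
tpl=ref[150:182,256:274]
r=cv2.matchTemplate(cur[140:215,250:282],tpl,cv2.TM_CCOEFF_NORMED);_,m,_,l=cv2.minMaxLoc(r);print('pin shift px',l[0]-6,l[1]-10,round(m,3))
E
python3 look.py 12
```

```text
clock: 14.8
eef_pos: [0.581, -0.0728, 0.1213]
tool_rot: [0.77, -0.638, 0.0, -0.001]
ft_force: [0.0, 1.0, -0.2]
grip_width: 0.0254
[ 0.5809 -0.073   0.1212] F tool [ 0.4  -0.15 -0.77] w 0.0253 14.9
rel guide tool xyz [ 0.1117  0.0314 -0.0512]
pin shift px -1 0 0.983
```

View pics/c12.png

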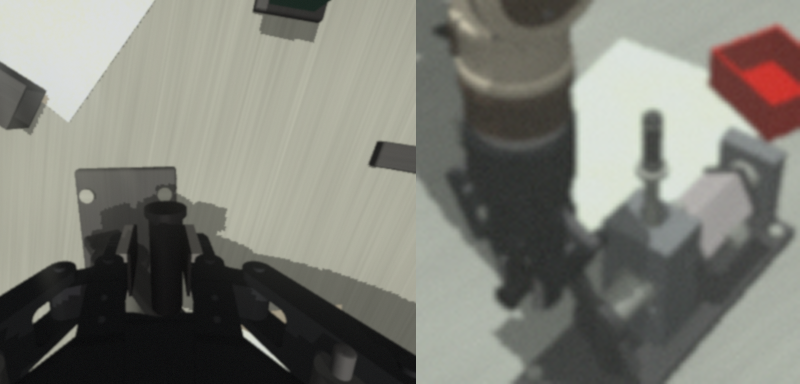

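```bash
python3 -m inch '[[0,-0.0018,-0.0009,0,0.7],[0,-0.0036,-0.0018,0,0.7],[0,-0.0054,-0.0026,0,0.7],[0,-0.0072,-0.0034,0,0.7],[0,-0.0072,-0.0034,0,0.7]]'; python3 look.py 13
```

```text
clock: 15.52
eef_pos: [0.5876, -0.0716, 0.1245]
tool_rot: [0.77, -0.638, 0.0, -0.0]
ft_force: [-0.8, 0.4, 0.6]
grip_width: 0.0253
[ 0.5876 -0.0716  0.1245] F tool [-1.08  0.78  0.03] w 0.0254 15.625
rel guide tool xyz [ 0.1115  0.0246 -0.0545]
pin shift px -1 0 0.976
```

```bash
python3 -m inch '[[0,-0.0018,-0.0007,0,0.7],[0,-0.0036,-0.0014,0,0.7],[0,-0.0056,-0.002,0,0.7],[0,-0.0076,-0.0026,0,0.7],[0,-0.0076,-0.0026,0,0.7]]'; python3 look.py 14
```

```text
clock: 16.25
eef_pos: [0.5951, -0.0701, 0.1271]
tool_rot: [0.77, -0.638, 0.0, -0.0]
ft_force: [-0.1, 0.7, -0.4]
grip_width: 0.0253
[ 0.5951 -0.0702  0.1271] F tool [ 0.26 -0.4   0.3 ] w 0.026 16.35
rel guide tool xyz [ 0.1115  0.0169 -0.0571]
pin shift px -1 0 0.983
```

```bash
python3 -m inch '[[0,-0.002,-0.0005,0,0.7],[0,-0.004,-0.001,0,0.7],[0,-0.006,-0.0014,0,0.7],[0,-0.008,-0.0018,0,0.7],[0,-0.008,-0.0018,0,0.7]]'; python3 look.py 15
```

```text
clock: 16.98
eef_pos: [0.603, -0.0687, 0.1289]
tool_rot: [0.77, -0.638, 0.0, -0.0]
ft_force: [-1.2, 0.6, 0.6]
grip_width: 0.0254
[ 0.603  -0.0688  0.1289] F tool [-0.9   1.13  0.2 ] w 0.0256 17.075
rel guide tool xyz [ 0.1116  0.009  -0.0589]
pin shift px -1 2 0.958
```

View pics/c15.png

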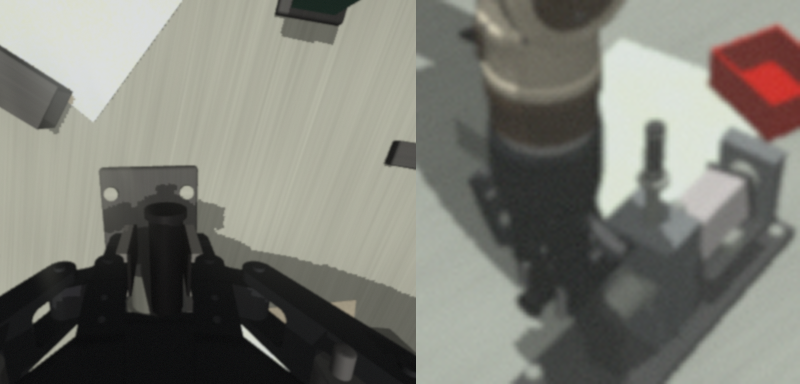

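Run:
```python
from h import *
Ks,Ts=cam('scene')
for z in (.239,.229,.224): print(z,proj(Ks,Ts,[.591,.0425,z]),proj(Ks,Ts,[.591,.0425,z-.05]))
P=[]
for n in ('11','14','15'):
    b=cv2.imread('pics/s%s.png'%n)[145:195,245:285];P.append(cv2.resize(b,(266,333),interpolation=cv2.INTER_CUBIC))
cv2.imwrite('pics/z15.png',np.hstack(P))
```

```text
0.239 [265.38915689 156.92644427] [264.59528335 172.68457576]
0.229 [265.22499292 160.18504576] [264.44426351 175.68227036]
0.224 [265.1439513  161.79369545] [264.36967187 177.16289019]
```

View pics/z15.png

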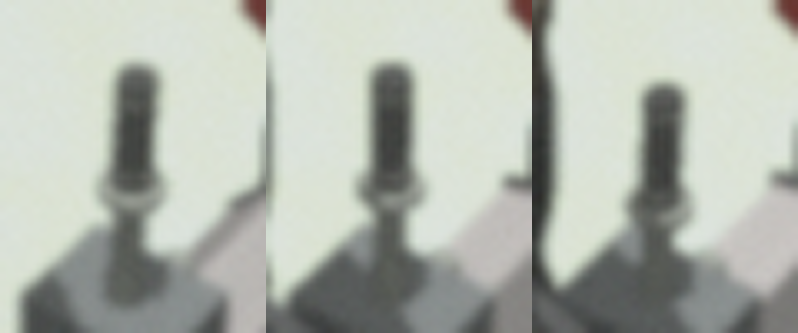

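```bash
python3 -m inch '[[0,0.0037,0,0,0.7],[0,0.0037,-0.03,0,0.65],[0,0.0037,-0.09,0,0.6],[0,0.0037,-0.14,0,0.4],[0,0.0037,-0.165,0,0],[-0.04,-0.004,-0.165,0,0],[-0.09,-0.009,-0.165,0,0],[-0.112,-0.009,-0.165,0,0],[-0.112,-0.009,-0.165,0,0],[-0.112,-0.009,-0.165,0,0]]'; python3 look.py 16
```

```text
clock: 18.32
eef_pos: [0.5906, 0.0419, 0.2939]
tool_rot: [0.77, -0.638, 0.0, 0.0]
ft_force: [-0.5, -0.1, -0.7]
grip_width: 0.0853
[0.5907 0.0416 0.2938] F tool [0.63 0.13 0.44] w 0.0856 18.425
rel guide tool xyz [ 0.001   0.0004 -0.2238]
pin shift px -1 2 0.816
```

View pics/c16.png

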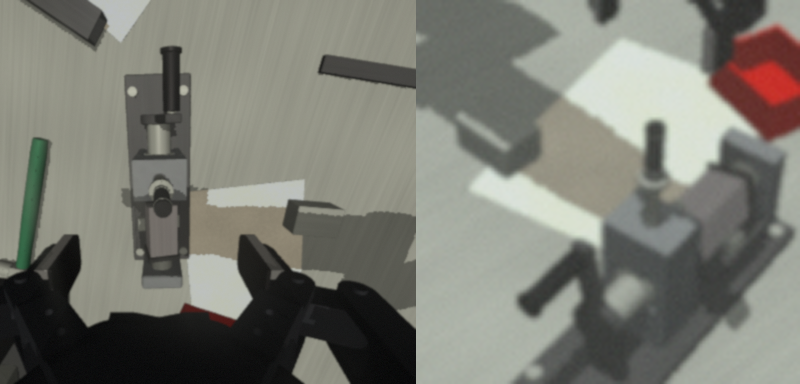

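```bash
python3 -m inch '[[0.001,0,0.04,0,0],[0.001,0,0.08,0,0],[0.001,0,0.11,0,0],[0.001,0,0.11,0,0],[0.001,0,0.11,0,0.5],[0.001,0,0.11,0,1],[0.001,0,0.11,0,1],[0.001,0,0.11,0,1],[0.001,0,0.11,0,1],[0.001,0,0.11,0,1]]'; python3 look.py 17
```

```text
clock: 19.68
eef_pos: [0.5908, 0.0421, 0.184]
tool_rot: [0.77, -0.638, 0.0, -0.0]
ft_force: [-0.8, 0.5, 0.4]
grip_width: 0.0144
[0.5908 0.042  0.184 ] F tool [-0.37 -0.5  -1.43] w 0.0144 19.775
rel guide tool xyz [ 0.0004  0.0002 -0.114 ]
pin shift px 6 -8 0.321
```

View pics/c17.png

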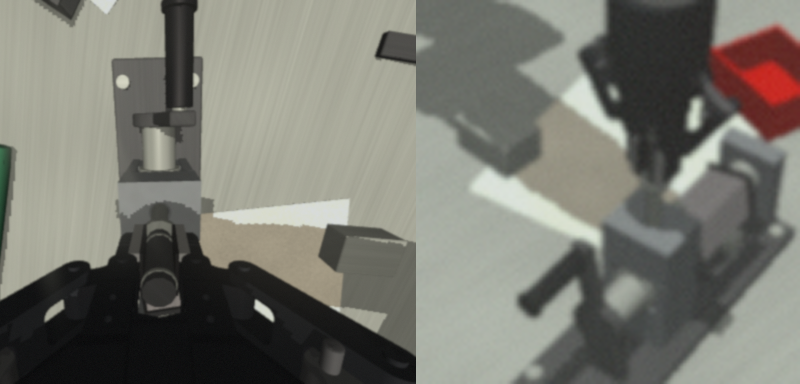

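```bash
python3 -m inch '[[0,0,0.0015,0,1],[0,0,0.003,0,1],[0,0,0.0045,0,1],[0,0,0.006,0,1],[0,0,0.0075,0,1],[0,0,0.009,0,1],[0,0,0.0105,0,1],[0,0,0.012,0,1]]'; python3 look.py 18
```

```text
clock: 20.78
eef_pos: [0.5908, 0.0419, 0.1729]
tool_rot: [0.77, -0.638, 0.0, -0.0]
ft_force: [-2.5, -1.0, 8.0]
grip_width: 0.0147
[0.5908 0.0419 0.1723] F tool [ 0.86  1.49 -4.82] w 0.0147 20.875
rel guide tool xyz [ 0.0006  0.0003 -0.1023]
pin shift px 5 -4 0.326
```

```bash
python3 -m inch '[[0,0,0.0015,0,1],[0,0,0.003,0,1],[0,0,0.0045,0,1],[0,0,0.006,0,1],[0,0,0.0075,0,1],[0,0,0.009,0,1],[0,0,0.0105,0,1],[0,0,0.012,0,1],[0,0,0.0135,0,1],[0,0,0.015,0,1]]'; python3 look.py 19
```

```text
clock: 22.12
eef_pos: [0.5908, 0.0417, 0.1578]
tool_rot: [0.77, -0.638, 0.0, -0.0]
ft_force: [-2.5, -1.5, 7.3]
grip_width: 0.0146
[0.5908 0.0417 0.1571] F tool [-0.02  2.2  -3.67] w 0.0146 22.225
rel guide tool xyz [ 0.0007  0.0003 -0.0871]
pin shift px 5 0 0.324
```

View pics/c19.png

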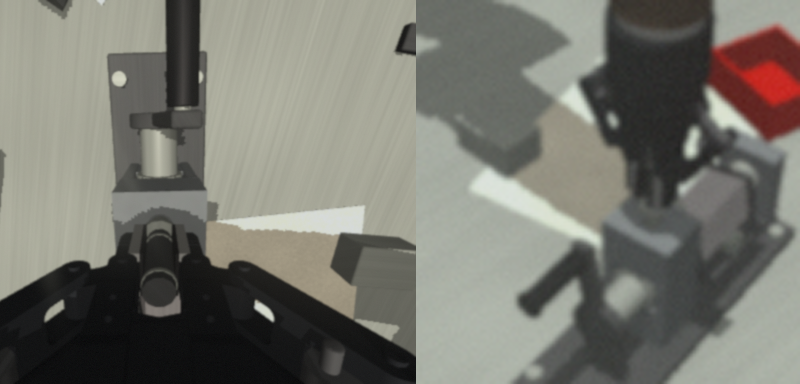

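```bash
python3 -m inch '[[0,0,0.0015,0,1],[0,0,0.003,0,1],[0,0,0.0045,0,1],[0,0,0.006,0,1],[0,0,0.0075,0,1],[0,0,0.009,0,1],[0,0,0.0105,0,1],[0,0,0.012,0,1]]'; python3 look.py 20
```

```text
clock: 23.22
eef_pos: [0.591, 0.0416, 0.1457]
tool_rot: [0.77, -0.638, 0.001, -0.0]
ft_force: [-2.8, -1.7, 8.7]
grip_width: 0.0145
[0.5909 0.0417 0.1453] F tool [ 1.05  2.17 -4.99] w 0.0142 23.325
rel guide tool xyz [ 0.0008  0.0001 -0.0753]
pin shift px 5 4 0.314
```

```bash
python3 -m inch '[[0,0,0.001,0,1],[0,0,0.002,0,1],[0,0,0.003,0,1],[0,0,0.003,0,1]]'; python3 look.py 21
```

```text
clock: 23.82
eef_pos: [0.591, 0.0416, 0.1428]
tool_rot: [0.77, -0.638, 0.001, -0.0]
ft_force: [-3.3, -1.9, 8.3]
grip_width: 0.0144
[0.591  0.0416 0.1428] F tool [ 1.06  3.07 -7.7 ] w 0.0144 23.925
rel guide tool xyz [ 0.0009  0.0001 -0.0728]
pin shift px 5 5 0.318
```

View pics/c21.png

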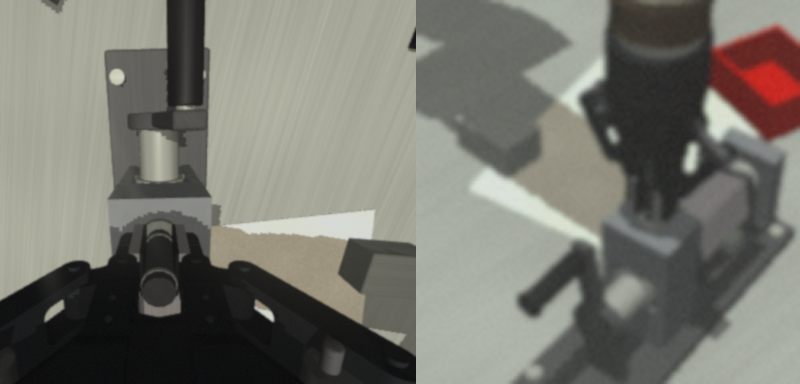

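Not yet seated by force (about 8 N is still only the ball drag); continue in small steps until the force rises.

```bash
python3 -m inch '[[0,0,0.0008,0,1],[0,0,0.0016,0,1],[0,0,0.0016,0,1]]'; python3 -m inch '[[0,0,0.0008,0,1],[0,0,0.0015,0,1],[0,0,0.0015,0,1]]'
```

```text
clock: 24.3
eef_pos: [0.591, 0.0416, 0.1427]
tool_rot: [0.77, -0.638, 0.001, -0.001]
ft_force: [-5.2, -1.6, 14.7]
grip_width: 0.0149
clock: 24.68
eef_pos: [0.5911, 0.0416, 0.1427]
tool_rot: [0.77, -0.638, 0.001, -0.001]
ft_force: [-6.6, -3.1, 20.7]
grip_width: 0.0151
```

```bash
python3 -m inch '[[0,0,0.0008,0,1],[0,0,0.0018,0,1],[0,0,0.0018,0,1],[0,0,0.0018,0,1]]'; python3 look.py 22;python3 - <<'E'
import cv2,numpy as np
a=cv2.imread('pics/w22.png')[190:330,180:330];b=cv2.imread('pics/s22.png')[155:225,235:300]
cv2.imwrite('pics/z22.png',np.hstack([cv2.resize(a,(400,400),interpolation=cv2.INTER_CUBIC),cv2.resize(b,(400,400),interpolation=cv2.INTER_CUBIC)]))
E
```

```text
clock: 25.18
eef_pos: [0.5911, 0.0416, 0.1426]
tool_rot: [0.77, -0.638, 0.002, -0.001]
ft_force: [-9.7, -2.4, 28.1]
grip_width: 0.0148
[0.5911 0.0415 0.1426] F tool [ -0.08  10.86 -28.7 ] w 0.0147 25.275
rel guide tool xyz [ 0.0011 -0.0003 -0.0726]
pin shift px 5 5 0.309
```

View pics/z22.png

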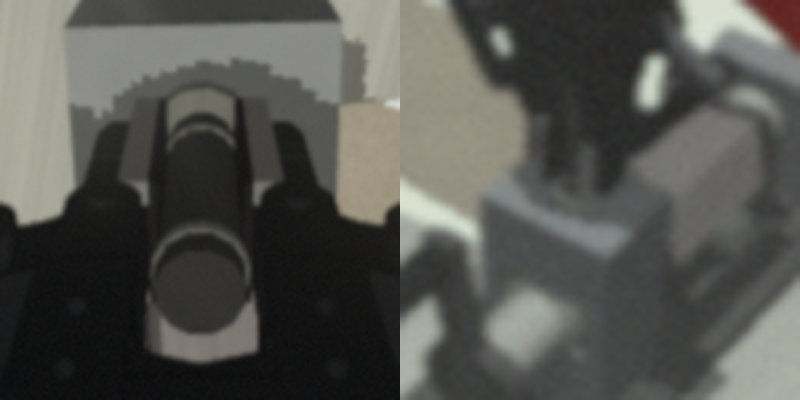

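```bash
python3 -m inch '[[0,0,-0.002,0,1],[0,0,-0.004,0,1],[0,0,-0.004,0,0.7],[0,0,-0.004,0,0.4],[0,0,-0.004,0,0],[0,0,-0.004,0,0],[0,0,-0.06,0,0],[0,0,-0.12,0,0],[0,0,-0.15,0,0],[0,0,-0.15,0,0]]'; python3 look.py 23;python3 - <<'E'
import cv2,numpy as np
a=cv2.imread('pics/w23.png')[120:260,180:330];b=cv2.imread('pics/s23.png')[155:225,235:300]
cv2.imwrite('pics/z23.png',np.hstack([cv2.resize(a,(400,400),interpolation=cv2.INTER_CUBIC),cv2.resize(b,(400,400),interpolation=cv2.INTER_CUBIC)]))
E
```

```text
clock: 26.52
eef_pos: [0.5924, 0.0421, 0.2904]
tool_rot: [0.77, -0.638, 0.003, -0.002]
ft_force: [-0.0, 0.9, 0.7]
grip_width: 0.0854
[0.5906 0.042  0.2864] F tool [0.6  0.27 0.39] w 0.0852 26.625
rel guide tool xyz [ 0.0004  0.0006 -0.2164]
pin shift px -1 16 0.631
```

View pics/z23.png

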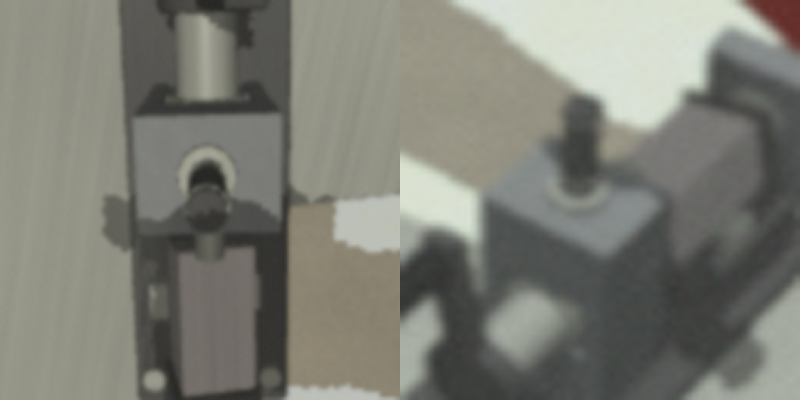

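```bash
python3 -m inch '[[0,0,-0.03,0,0],[0,0,-0.03,0,0],[0,0,-0.03,0,0]]'; python3 look.py 24
python3 - <<'E'
from h import *
Ks,Ts=cam('scene')
for z in(.186,.191,.131,.136): print(z,proj(Ks,Ts,[.591,.0425,z]))
E
```

```text
clock: 27.0
eef_pos: [0.5903, 0.0419, 0.315]
tool_rot: [0.77, -0.638, -0.001, 0.001]
ft_force: [0.7, -0.2, -0.1]
grip_width: 0.0853
[0.5901 0.0419 0.315 ] F tool [ 0.14 -0.4   0.86] w 0.0853 27.1
rel guide tool xyz [ 0.0003  0.0018 -0.245 ]
pin shift px -1 16 0.646
0.186 [264.54971776 173.58903797]
0.191 [264.62578527 172.07912253]
0.131 [263.75230644 189.41739325]
0.136 [263.82194762 188.03503844]
```

View pics/s24.png

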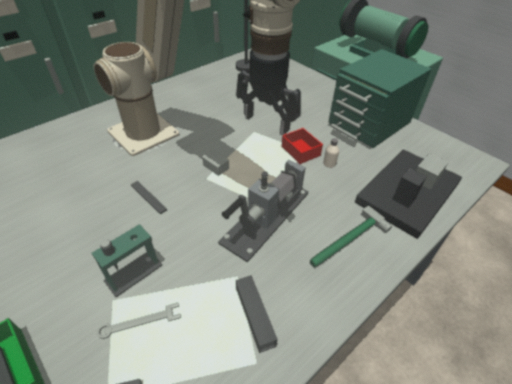

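The pin is seated at (264,180), and the punch (108,247), wrench (140,320), bottle (331,152) and bin (302,146) haven't moved. The gripper is clear of everything, so I'm handing in.

```bash
python3 -c "
from workcell import bot
print(bot.job_done())"
```

```text
the job is handed in; nothing more can be done
None
```

The jig is locked: the index pin is through the shaft's cross-hole with its collar flat on the housing. I handed the job in at about 27 s of the 72 s allowed.

- **Placing the pin:** I took the pin from the stand and lowered it nose down into the guide hole. It stood there freely when I let go.
- **Finding the cross-hole:** I swung the crank in small steps with the handle held loosely between the fingers. Somewhere between about -0.28 and -0.17 rad the pin dropped about 10 mm in the scene picture. I stopped there; the wrist force read 1–2 N after each step, so the crank was not forced.
- **Seating the pin:** Pushing down took about 8 N most of the way. Then the pin stopped moving while the force rose to 28 N, which I took as the collar reaching the housing. I eased off, let go and moved clear.

**Last checks:**
- **Collar:** both the scene and wrist pictures show it flat on the housing, and the pin's top is within about half a pixel of where a seated pin should be.
- **Bystanders:** the drift punch, wrench, bottle and bin look unmoved by eye.
- **Contact:** the gripper is open above the jig and touching nothing.

**Disagreements:**
- **Guide hole position:** the first wrist reading, taken with the arm possibly still settling, was about 5 mm off the other cameras. A later reading agreed with them to about 2 mm, and I used that one.
- **Side force:** about 10 N of sideways force built up during the final push and was gone after release.

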